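# Register a culture plate in the reader drawer and close it

### The arm

A 6-joint arm with a two-finger parallel gripper is mounted at the origin on a cart in front of the work surface, level with it; the furniture and walls round the work are solid. World frame = base frame: x ahead of the robot, y to its left, z up, the work surface at z = 0. Lengths are in mm, angles in rad, forces in N, time in s.
With the tool pointing down it reaches from about 275 to 750 mm from the base axis. Payload 10.2 kg.
Tool frame: the origin (TCP) lies between the finger pads; the fingertips stand 22 mm ahead of it and the grasp point (between the pads) lies 3 mm ahead of it; z points along the fingers, y is the line along which they close (so a half turn about z gives the same grasp; the last joint's range is limited). The gripper opens to 85 mm and grips with 20 to 120 N. Pads are 22 mm wide; open, the fingers measure 114 mm over their backs; the gripper's body (76 mm by 85 mm) begins 54 mm behind the grasp point. The pads swing forward as they close: fully open they stand 13 mm farther back than shut.
Start: joints at [-1.391, 0.313, 1.498, -0, 1.331, -0.223], TCP at [205.786, -482.994, 253.294] pointing down, gripper open.
Joint ranges: [-2.94, 2.94], [-0.97, 2.17], [0.19, 2.56], [-1.23, 4.37], [0.02, 3.11], [-2.88, 2.88]. Speed limits (rad/s): [2.39, 2.39, 3.01, 3.14, 3.14, 3.14].

### API

Orientations are given as a unit quaternion [x, y, z, w].
In Python, from cell import r, snapshot, camera_info gives the robot as it stands.
- The arm moves only by the shell command python3 -m pendant 'ROWS'. ROWS is JSON, a list of rows, each a list of 3 entries, a list of its own where there are three numbers: the shift along the tool's x, y, z in m, then the turn about the tool's z in degrees, then the finger opening in m, from 0 to 0.0854. In form: [[[tx, ty, tz], spin, jaw], ...]. A call has 1 to 8 rows; each row shifts and turns the commanded pose from where the row before left it, along the tool's axes as they then stand; what a row does not reach is not made up. A row lasts 1/12 s, in which the tool goes at most 41.7 mm and 7.16 degrees, less where a joint would pass 70% of its speed; a pose out of reach is approached as far as the arm can. A call with a gripper value outside its range is refused whole. The fingers move at their own pace and stop on an object; the grip force is fixed at half the most. Time passes only in rows, so rows that do not move let the fingers close. It gives the time, the measured TCP pose, the force, the opening and the grip force at its end, in the units of the state.
- r.observe(): the state, without advancing time (a new reading comes with each control period).
- snapshot(name): name is "side" or "top" or "wrist"; returns the picture (400x640x3 uint8, red, green, blue); there is no depth.
- camera_info(name): a dict with "K" (3x3 intrinsics, pixels), "rvec" (rotation vector, rad) and "tvec" (3), from world to camera coordinates, as OpenCV has them. Camera axes: x right, y down, z forward; pixel columns grow to the right and rows downward; lengths in mm; the calibration is good to about 2 mm. A picture is of the moment at which its call begins: read the wrist's pose just before it. camera_info takes no time and is no camera call; for the wrist camera it gives the pose at the moment of the call.
- r.sign_off(): hands the job in; it is judged then, once.
The state is a dict: "time_s": time; "joints": joint angles; "qvel": joint speeds; "effort": joint torques, N m; "position": TCP position; "eef_rot": TCP orientation; "contact_force": force on the tool from outside, world axes, zero at the start; "torque": the same for the moment, N m; "width": opening from 0.0 (shut) to 1.0 (fully open); "grasp_force": force on a finger pad.
Only numpy, scipy, OpenCV 4.12 (cv2) and the standard library are available. Lean on these libraries where they do the work, as an engineer would, in place of code of your own. Each camera call takes 0.05 s, during which the arm holds its last target. There are 200 camera calls.

### The job

The well plate was put down askew on the open drawer of the plate reader. Do not pick the plate up: push it along the tray with the fingertips until it lies flat and square in the corner formed by the two low metal stop rails, touching both the far rail and the left rail; then push the drawer fully home so that the plate is still in that corner. Leave the specimen cups, timer and calculator beside the reader where they are.

Things in the scene. Friction and masses are not known exactly. Their poses are not given: they have to be found in the camera images.
- reader: Compact white bench plate reader, fixed: 225 mm deep (x), 150 wide (y). Origin: centre of its underside, on the bench; its front faces its own -x (towards the robot, yaw -0.18 to 0.08). Its front part is a flat deck 65 mm high; a hood 124 mm high with a tilted display stands on it from x = -0.03 m to the back. The front opening spans the tray's width and ends 37 mm above the tray.
- drawer (a joint): How far the drawer is pushed in, in m: 0 = fully out, 0.200 = fully home (fascia against the reader's front, hard stop). It slides along the reader's x axis with about 5 N of friction and stays where it is left; no spring, no latch. A plate pressed against the far rail with more than 5 N pushes the drawer in.
- drawer_front (a point): Centre of the front face of the drawer's upright white fascia (146 mm wide, 12 mm thick in x, from 8 to 58 mm above the bench); this point is 33 mm above the bench. Axes as the reader's. Pushing here along the reader's +x closes the drawer.
- stop_corner (a point): Corner where the inner faces of the drawer's two stop rails would meet, on the tray's top face, 18 mm above the bench; moves with the drawer, axes as the reader's. Far rail at x = 0, left rail at y = 0, both 6 mm thick and 8 high, 86 and 110 mm long. The flat dark tray, without side walls, runs from here 198 mm in -x to the fascia and 114 mm in -y to its right edge.
- plate: White 24-well plate, loose, 0.09 kg: 127.8 mm (own x) by 85.5 mm (own y), 20 high, straight sides. Origin: centre of its underside. Its centre starts 8 to 25 mm short of seated in x and 11 to 20 mm in y, turned up to 0.15 rad; pushed at one point while askew it may wedge on a rail. Seated, its centre is 63.9 mm in -x and 42.75 mm in -y from stop_corner, 70 mm from plate to fascia.
- plate_corner (a point): The plate's far left bottom corner (+x, +y of the plate): coincides with stop_corner when the plate is seated. Axes as the plate's.
- timer: Pale bench timer, 70 x 70 x 25 mm, loose, on the bench right of the drawer; origin centre of underside. Leave alone.
- calculator: Calculator, 112 x 66 x 13 mm, loose, on the bench left of the drawer; origin centre of underside. Leave alone.
- cup_left: Closed specimen cup with yellow lid, 61 mm across, 70 high, loose, left of the drawer; origin centre of underside. Leave alone.
- cup_right: Closed specimen cup with white lid, 61 mm across, 70 high, loose, right of the drawer; origin centre of underside. Leave alone.

How it is judged:
By the outcome, as a careful person would: the job done as asked, in the order asked, and still so for the second after the job is handed in, with the robot touching nothing.
It also fails if it takes over 51 s, if anything falls off the work surface, if the arm or the gripper's body presses on something with over 40 N, if the wrist force passes 120 N, or if a joint passes its speed limit or range.

## Working session

There is one attempt and no reset: what is moved stays moved. The work goes in short steps, Python scripts to look and compute and a shell command to move; the robot and the scene stay as the last step left them, time stands still between calls to the robot, and variables do not carry over. Pictures are saved under pics/ and viewed, at most 10 in all, crops included, and the job is handed in when it is done.

```bash
mkdir -p pics; ls; python3 - <<'E'
from cell import r,snapshot,camera_info
import cv2
print(r.observe())
for n in("top","side"):
    im=snapshot(n);cv2.imwrite(f"pics/{n}0.png",im[...,::-1]);print({k:v for k,v in camera_info(n).items()})
E
```

```text
pics
{'time_s': 0.0, 'joints': array([-1.39140342e+00,  3.13437740e-01,  1.49842386e+00,  1.04226808e-05,
        1.33098713e+00, -2.23390386e-01]), 'qvel': array([-9.47422720e-05, -2.84158857e-04, -1.31282942e-03, -8.93013324e-05,
        6.63485047e-04, -7.83750635e-04]), 'effort': array([-5.39815574e-04, -4.12264287e+01, -2.59744513e+01, -1.68840807e-04,
        4.12930051e-03,  7.04353749e-07]), 'position': array([ 205.74483786, -482.76431333,  252.74630659]), 'eef_rot': array([ 9.79789207e-01,  2.00031787e-01,  1.88751353e-05, -6.27774619e-04]), 'contact_force': array([-0.03950473,  0.31224948,  0.81283029]), 'torque': array([ 0.03224797, -0.02369992, -0.00553322]), 'grasp_force': 0.0, 'width': 0.9996870572516897}
{'K': array([[433.27566206,   0.        , 316.76976826],
       [  0.        , 433.27566206, 197.99057076],
       [  0.        ,   0.        ,   1.        ]]), 'rvec': array([ 2.13563035, -2.0737717 ,  0.22752358]), 'tvec': array([  32.43803816,  629.00675932, 1082.55557829])}
{'K': array([[364.51618211,   0.        , 317.87896139],
       [  0.        , 364.51618211, 194.95148596],
       [  0.        ,   0.        ,   1.        ]]), 'rvec': array([ 0.71506798, -2.5145364 ,  1.23014867]), 'tvec': array([543.89193457, 238.6438993 , 825.06074813])}
```

View pics/top0.png

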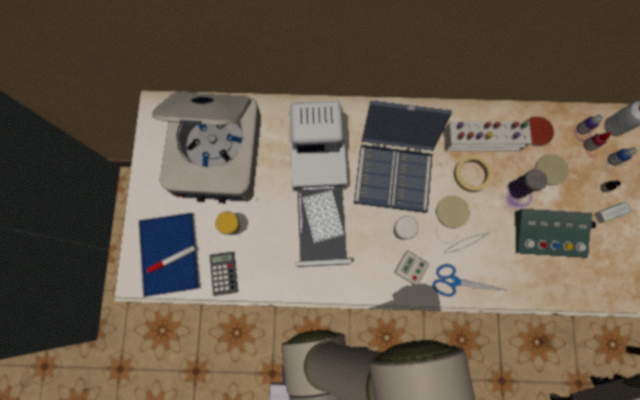

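View pics/side0.png

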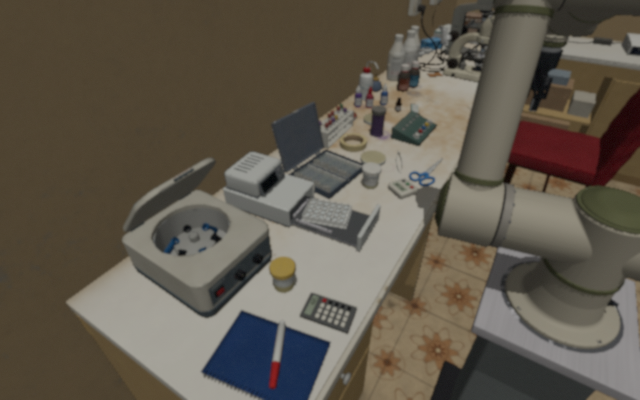

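The top view shows the reader around (318,145), the drawer tray around (323,225), the fascia at (297,263)–(352,261), and the askew plate around (322,216). I'll compute coarse positions, then go over the tray with the wrist camera.

```bash
cat > h.py <<'E'
import cv2,numpy as np
from cell import r,snapshot,camera_info
def cast(ci,uv,z):
    R=cv2.Rodrigues(np.array(ci["rvec"],float))[0];t=np.array(ci["tvec"],float).ravel()
    uv=np.atleast_2d(np.array(uv,float));z=np.broadcast_to(z,len(uv))
    d=np.c_[uv,np.ones(len(uv))]@np.linalg.inv(ci["K"]).T@R; c=-R.T@t
    return c+d*((z-c[2])/d[:,2])[:,None]
def proj(ci,P):
    return cv2.projectPoints(np.array(P,float),np.array(ci["rvec"],float),np.array(ci["tvec"],float),ci["K"],None)[0][:,0]
def yaw(s):
    from scipy.spatial.transform import Rotation as Ro
    return Ro.from_quat(s["eef_rot"]).as_matrix()
E
python3 - <<'E'
from h import *
ci=camera_info("top")
for n,uv,z in [("fasL",(297,263),58),("fasR",(352,261),58),("plate",(322,216),38),("cupR",(405,228),70),("cupL",(227,223),70),("timer",(412,266),25),("calc",(223,273),13),("deckFL",(292,187),65),("deckFR",(346,187),65)]:
    print(n,cast(ci,uv,z)[0].round())
w=camera_info("wrist");R=cv2.Rodrigues(w["rvec"])[0];print(w["K"],-R.T@w["tvec"].ravel(),R[2]);print(yaw(r.observe()).round(3))
E
```

```text
fasL [456.  97.  58.]
fasR [465. -45.  58.]
plate [585.  35.  38.]
cupR [ 554. -182.   70.]
cupL [553. 284.  70.]
timer [ 459. -208.   25.]
calc [426. 297.  13.]
deckFL [657. 118.  65.]
deckFR [661. -27.  65.]
[[358.72591265   0.         317.43208199]
 [  0.         358.72591265 203.75933722]
 [  0.           0.           1.        ]] [ 276.16152524 -453.62543207  373.15249622] [-0.27599014 -0.11618747 -0.95411211]
[[ 0.92   0.392 -0.   ]
 [ 0.392 -0.92   0.001]
 [ 0.    -0.001 -1.   ]]
```

```bash
python3 -m pendant '[[[0.031,-0.018,0],0,0.085],[[0.031,-0.018,0],0,0.085],[[0.031,-0.018,0],0,0.085],[[0.031,-0.018,0],0,0.085],[[0.031,-0.018,0],0,0.085],[[0.031,-0.018,0],0,0.085],[[0.031,-0.018,0],0,0.085],[[0.031,-0.018,0],0,0.085]]'
python3 -m pendant '[[[0.031,-0.018,0],0,0.06],[[0.031,-0.018,0],0,0.06],[[0.031,-0.018,0],0,0.06],[[0.031,-0.018,0],0,0.06],[[0.031,-0.018,0],0,0.06],[[0.031,-0.018,0],0,0.06],[[0.031,-0.018,0],0,0.06],[[0.031,-0.018,0],0,0.06]]'
python3 -m pendant '[[[0.031,-0.018,0],0,0.06],[[0.031,-0.018,0],0,0.06],[[0,0,0],7,0.06],[[0,0,0],7,0.06],[[0,0,0],6,0.06],[[0,0,0],0,0.06]]'
python3 - <<'E'
from h import *
s=r.observe();print(s["time_s"],s["position"],s["width"],yaw(s).round(3)[0])
ci=camera_info("wrist");im=snapshot("wrist");cv2.imwrite("pics/w1.png",im[...,::-1]);np.savez("w1.npz",im=im,**ci)
E
```

```text
time_s: 0.77
position: [378.1, -251.6, 253.2]
eef_rot: [0.98, 0.2, -0.0, -0.0]
contact_force: [0.8, -1.3, 0.2]
width: 0.991
grasp_force: 0.0
time_s: 1.43
position: [549.9, -21.8, 253.0]
eef_rot: [0.98, 0.2, -0.0, -0.0]
contact_force: [1.1, 0.0, -0.4]
width: 0.702
grasp_force: 0.0
time_s: 1.93
position: [592.0, 34.0, 252.8]
eef_rot: [1.0, 0.025, -0.001, -0.0]
contact_force: [0.6, -0.8, 0.6]
width: 0.701
grasp_force: 0.0
1.9333 [592.03901751  34.03559726 252.77071902] 0.7008491106624339 [ 0.999  0.05  -0.001]
```

View pics/w1.png

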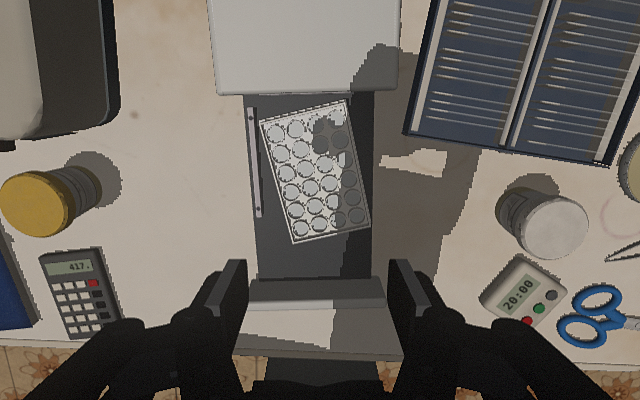

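```bash
python3 - <<'E'
import cv2
im=cv2.imread("pics/w1.png");c=im[80:280,230:410];cv2.imwrite("pics/w1c.png",cv2.resize(c,None,fx=3,fy=3,interpolation=cv2.INTER_CUBIC))
E
```

```text
(no output)
```

View pics/w1c.png

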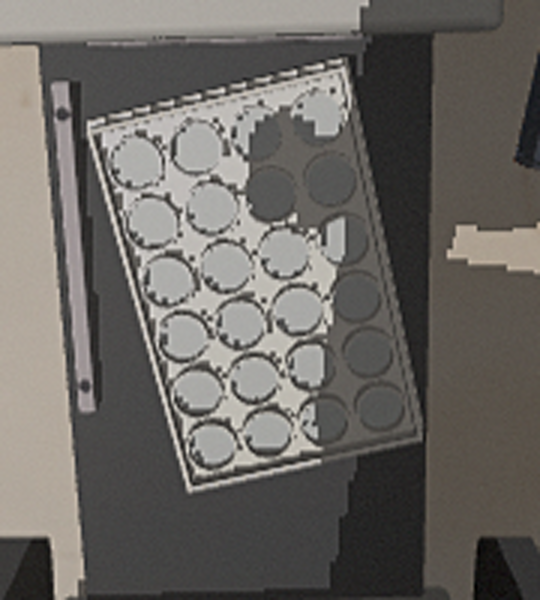

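```bash
python3 - <<'E'
from h import *
d=np.load("w1.npz");ci={k:d[k] for k in("K","rvec","tvec")}
f=lambda u:np.array(u)/3+[230,80]
P=cast(ci,f([(88,122),(350,58),(421,440),(190,492)]),38);print("plate\n",P[:,:2].round(1),P[:,:2].mean(0))
print("sizes",[np.linalg.norm(P[i]-P[i-1]).round(1) for i in range(4)])
e=(P[0]+P[1]-P[2]-P[3]);pyaw=np.arctan2(e[1],e[0]);print("yaw",pyaw)
L=cast(ci,f([(72,82),(95,410)]),26);print("rail",L.round(1),np.linalg.norm(L[0]-L[1]),np.arctan2(*(L[0]-L[1])[[1,0]]))
T=cast(ci,f([(433,35),(425,590)]),18);print("tray right",T.round(1),np.arctan2(*(T[0]-T[1])[[1,0]]))
T=cast(ci,f([(40,45),(80,590)]),18);print("tray left",T.round(1),np.arctan2(*(T[0]-T[1])[[1,0]]))
D=cast(ci,[(218,95),(394,95)],65);print("deck front",D.round(1))
F=cast(ci,[(251,306),(384,296)],58);print("fascia?",F.round(1))
print(proj(ci,[[462,97,58],[469,-45,58]]))
E
```

```text
plate
 [[639.8  88.9]
 [662.5  10.7]
 [541.8 -22.1]
 [519.   54.2]] [590.77133534  32.9539624 ]
sizes [np.float64(125.6), np.float64(81.4), np.float64(125.1), np.float64(79.6)]
yaw 0.27274909006090586
rail [[650.7  95.8  26. ]
 [542.5  88.2  26. ]] 108.4519251040021 0.07010543884773351
tray right [[670.4 -16.4  18. ]
 [475.2 -32.7  18. ]] 0.0833204020195484
tray left [[661.1 107.2  18. ]
 [468.7  94.6  18. ]] 0.06530954718186502
deck front [[661.  118.7  65. ]
 [668.4 -25.7  65. ]]
fascia? [[457.6  93.9  58. ]
 [476.  -39.3  58. ]]
[[247.88778032 302.10156425]
 [388.92877014 302.30249972]]
```

The crop shows plate corners FL(88,122), FR(350,58), NR(421,440), NL(190,492), with the left rail's inner edge from (72,82) to (95,410). That puts the plate centre at about (591,33), roughly 8 mm short in x and 16 mm in y, which fits the stated ranges. Reader yaw is about 0.068. I'll turn the gripper and go down on the right of the plate.

```bash
python3 -m pendant '[[[-0.006,0.035,0],0,0.05],[[-0.006,0.035,0],0,0.05],[[0,0,0],-7,0.05],[[0,0,0],-7,0.05],[[0,0,0],-7,0.05],[[0,0,0],-7,0.05],[[0,0,0],-7,0.05],[[0,0,0],-7,0.05]]' >/dev/null
python3 -m pendant '[[[0,0,0],-7,0.05],[[0,0,0],-7,0.05],[[0,0,0],-7,0.05],[[0,0,0],-7,0.05],[[0,0,0],-7,0.05],[[0,0,0],-7,0.05],[[0,0,0],-7,0.05],[[0,0,0],0,0.05]]' >/dev/null
python3 -m pendant '[[[0,0,0.03],0,0.05],[[0,0,0.03],0,0.05],[[0,0,0.03],0,0.05],[[0,0,0.03],0,0.05],[[0,0,0.03],0,0.05],[[0,0,0],0,0.05]]'
python3 - <<'E'
from h import *
s=r.observe();R=yaw(s);print(s["time_s"],s["position"],s["width"],np.arctan2(R[1,0],R[0,0]))
im=snapshot("wrist");cv2.imwrite("pics/w2.png",im[...,::-1])
ci=camera_info("wrist");print(proj(ci,[[541.8,-22,38],[626,-50,20]]))
E
```

```text
time_s: 3.82
position: [581.1, -36.2, 97.9]
eef_rot: [0.682, 0.731, -0.002, -0.004]
contact_force: [0.1, 0.3, -1.0]
width: 0.589
grasp_force: 0.0
3.8167 [581.11712258 -36.20718484  97.88526399] 0.5887745539008163 1.6402048808118257
[[244.42596338 205.41546671]
 [387.42148799 249.44687595]]
```

View pics/w2.png

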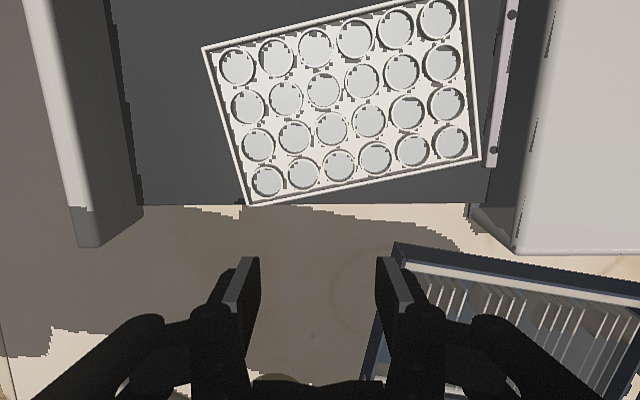

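Picture: the far rail runs down the right side at (487–515, 0–165). The plate's near-right corner is at (250,204) and far-right at (480,158). A dark box has its corner at (397,243), close to the far finger, so I'll check that clearance.

```bash
python3 - <<'E'
from h import *
ci=camera_info("wrist")
for z in(10,20,30): print(z,cast(ci,[(397,243),(362,385)],z).round(1).tolist())
P=cast(ci,[(250,204),(480,158),(203,48),(460,-5)],38);print(P.round(1),np.linalg.norm(P[0]-P[1]),np.linalg.norm(P[0]-P[2]))
L=cast(ci,[(487,165),(500,0)],26);print(L)
print(cast(ci,[(238,285),(385,285),(258,258),(376,258)],90-16).round(1))
E
```

```text
10 [[633.9, -49.5, 10.0], [623.7, -163.4, 10.0]]
20 [[631.3, -45.3, 20.0], [621.5, -153.8, 20.0]]
30 [[628.6, -41.1, 30.0], [619.4, -144.3, 30.0]]
[[544.8 -21.   38. ]
 [662.6  12.4  38. ]
 [521.5  54.9  38. ]
 [638.4  85.2  38. ]] 122.45499900575295 79.38165997367902
[[672.76788299   7.06442728  26.        ]
 [662.04603731  87.4726642   26.        ]]
[[546.3 -49.2  74. ]
 [614.3 -44.1  74. ]
 [555.3 -34.7  74. ]
 [608.5 -30.8  74. ]]
```

```bash
python3 -m pendant '[[[0,0,0.02],0,0.05],[[0,0,0.02],0,0.05],[[0,0,0.01],0,0.05],[[0,0,0.005],0,0.05],[[0,0,0],0,0.05]]'
python3 -m pendant '[[[0.003,0,0],0,0.05],[[0.003,0,0],0,0.05],[[0.003,0,0],0,0.05],[[0.003,0,0],0,0.05],[[0.003,0,0],0,0.05],[[0.003,0,0],0,0.05],[[0.003,0,0],0,0.05],[[0,0,0],0,0.05]]'
python3 - <<'E'
from h import *
im=snapshot("wrist");cv2.imwrite("pics/w3.png",im[...,::-1]);print(r.observe()["position"])
E
```

```text
time_s: 4.28
position: [584.2, -36.8, 48.8]
eef_rot: [0.682, 0.732, 0.0, 0.0]
contact_force: [-1.0, 0.2, -0.6]
width: 0.586
grasp_force: 0.0
time_s: 4.95
position: [582.3, -15.2, 48.3]
eef_rot: [0.681, 0.732, 0.0, -0.0]
contact_force: [0.5, -0.4, -0.5]
width: 0.585
grasp_force: 0.0
[582.37949192 -15.38912359  48.29588517]
```

View pics/w3.png

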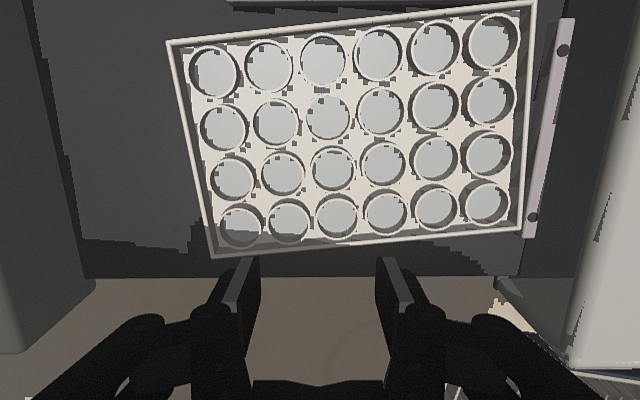

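The plate is turning square as hoped: left edge at the top (170,42)–(535,2), left rail at (230,2). I'll lower slightly and keep pushing gently.

```bash
python3 -m pendant '[[[0.001,0,0.002],0,0.05],[[0.001,0,0.001],0,0.05],[[0.001,0,0],0,0.05],[[0.001,0,0],0,0.05],[[0.001,0,0],0,0.05]]'|grep -E "pos|force"
python3 -m pendant '[[[0.001,0,0],0,0.05],[[0.001,0,0],0,0.05],[[0.001,0,0],0,0.05]]'|grep -E "pos|contact"
python3 - <<'E'
from h import *
im=snapshot("wrist");cv2.imwrite("pics/w4.png",im[...,::-1]);print(r.observe()["contact_force"])
E
```

```text
position: [582.0, -10.7, 45.2]
contact_force: [-0.6, -0.4, -0.3]
grasp_force: 0.2
position: [581.8, -7.7, 45.3]
contact_force: [0.1, 0.1, 0.7]
[-0.4401926   0.08253039  0.28804775]
```

View pics/w4.png

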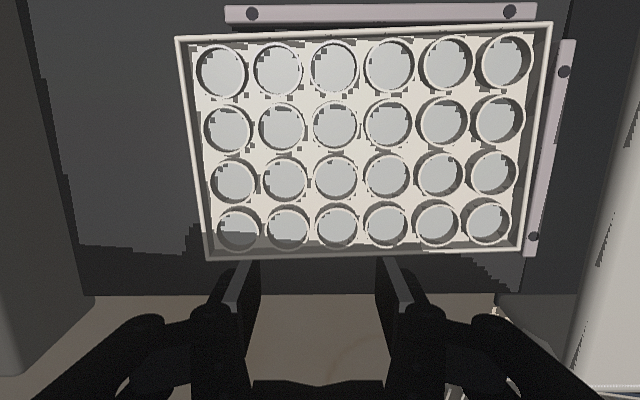

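Now nearly square. The plate's left edge is at row 23–38 and the rail's inner edge at row 18–20, so I'll push on to contact.

```bash
for i in 1 2; do python3 -m pendant '[[[0.001,0,0],0,0.05],[[0.001,0,0],0,0.05]]'|grep -E "pos|contact";done
for i in 1 2 ; do python3 -m pendant '[[[0.001,0,0],0,0.05]]'|grep -E "pos|contact"; done
python3 - <<'E'
from h import *
im=snapshot("wrist");cv2.imwrite("pics/w5.png",im[...,::-1]);print(r.observe()["contact_force"])
E
```

```text
position: [581.7, -5.8, 45.3]
contact_force: [-0.1, -0.3, -0.3]
position: [581.6, -4.5, 45.4]
contact_force: [-1.6, -10.1, 1.0]
position: [581.6, -4.3, 45.5]
contact_force: [-2.5, -15.3, 1.4]
position: [581.6, -4.2, 45.7]
contact_force: [-2.7, -19.5, 1.4]
[ -3.02604133 -15.15999098   1.88002478]
```

View pics/w5.png

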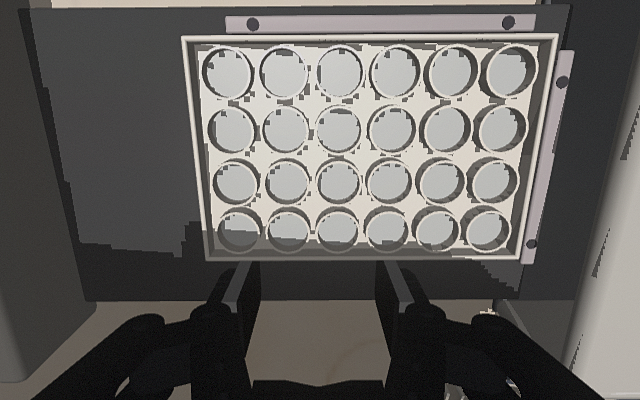

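The plate is now flat on the left rail (edge parallel at row 35) and 19 N was felt. Next I'll reposition behind the near side.

```bash
python3 -m pendant '[[[-0.005,0,0],0,0.05],[[-0.007,0,0],0,0.05],[[0,0,-0.03],0,0.05],[[0,0,-0.03],0,0.05],[[0.021,-0.024,0],0,0.05],[[0.021,-0.024,0],0,0.05],[[0.021,-0.024,0],0,0.05],[[0,0,0],6,0.05]]'>/dev/null
python3 -m pendant '[[[0,0,0],7,0.05],[[0,0,0],7,0.05],[[0,0,0],7,0.05],[[0,0,0],7,0.05],[[0,0,0],7,0.05],[[0,0,0],7,0.05],[[0,0,0],7,0.05],[[0,0,0],7,0.05]]'>/dev/null
python3 -m pendant '[[[0,0,0],7,0.05],[[0,0,0],7,0.05],[[0,0,0],7,0.05],[[0,0,0],7,0.05],[[0,0,0],0,0.05]]'
python3 - <<'E'
from h import *
s=r.observe();R=yaw(s);print(np.arctan2(R[1,0],R[0,0]));p=s["position"]
print("ex,ey",p[0]*.9977+p[1]*.068,-.068*p[0]+.9977*p[1])
ci=camera_info("wrist");im=snapshot("wrist");cv2.imwrite("pics/w6.png",im[...,::-1]);np.savez("w6.npz",im=im,**ci)
E
```

```text
time_s: 8.02
position: [506.0, 43.9, 105.3]
eef_rot: [0.999, 0.033, 0.0, -0.0]
contact_force: [-0.2, -0.3, 0.3]
width: 0.583
grasp_force: 0.0
0.06670169625895414
ex,ey 507.861494119259 9.376245554921717
```

View pics/w6.png

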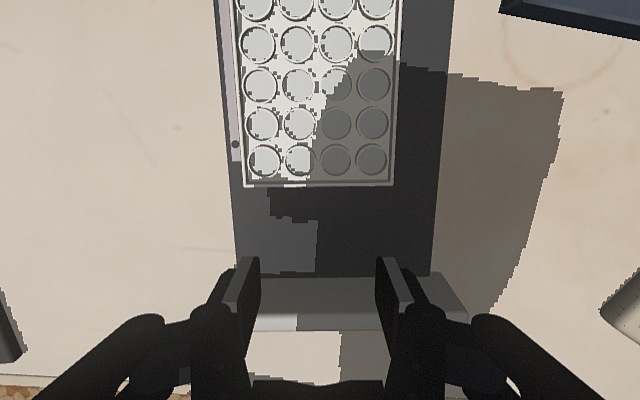

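```bash
python3 - <<'E'
from h import *
d=np.load("w6.npz");ci={k:d[k] for k in("K","rvec","tvec")}
def rd(uv,z):
    P=cast(ci,uv,z);return np.c_[P[:,0]*.9977+P[:,1]*.068,-.068*P[:,0]+.9977*P[:,1]].round(1).tolist()
print("near plate",rd([(243,186),(395,185)],38),"fascia in",rd([(260,278),(375,278)],58),"fascia out",rd([(255,331),(375,331)],58),"tips",rd([(250,258),(385,258)],80))
E
```

```text
near plate [[535.5, 48.9], [535.9, -33.1]] fascia in [[490.9, 38.8], [490.8, -21.4]] fascia out [[458.1, 43.2], [458.1, -23.0]] tips [[513.2, 38.8], [513.1, -21.5]]
```

The near edge sits about 535 along the reader axis (seated would be about 540). The fingers are clear of the fascia, so I'll go down and push in +x, staying under 5 N where possible.

```bash
python3 -m pendant '[[[0,0,0.02],0,0.05],[[0,0,0.02],0,0.05],[[0,0,0.015],0,0.05],[[0,0,0.005],0,0.05],[[0,0,0],0,0.05],[[0,0,0],0,0.05]]'|grep -E "pos|contact"
python3 -m pendant '[[[0.004,0,0],0,0.05],[[0.004,0,0],0,0.05],[[0.003,0,0],0,0.05],[[0.001,0,0],0,0.05],[[0.001,0,0],0,0.05]]'|grep -E "pos|contact"
for i in 1 2 3 4; do python3 -m pendant '[[[0.001,0,0],0,0.05]]'|grep -E "pos|contact";done
```

```text
position: [506.3, 43.9, 45.8]
contact_force: [0.3, 0.3, 1.2]
position: [519.3, 44.9, 45.5]
contact_force: [0.1, 0.5, -0.0]
position: [520.0, 45.0, 45.4]
contact_force: [-1.8, 0.5, 0.5]
position: [520.8, 45.0, 45.3]
contact_force: [-1.6, 0.2, 1.1]
position: [521.8, 45.1, 45.3]
contact_force: [-1.0, 0.2, 0.4]
position: [522.8, 45.1, 45.3]
contact_force: [-0.8, 0.8, 0.6]
```

```bash
for i in 1 2 3 4 5; do python3 -m pendant '[[[0.001,0,0],0,0.05]]'|grep -E "pos|contact";done
python3 - <<'E'
from h import *
im=snapshot("wrist");cv2.imwrite("pics/w7.png",np.hstack([im[:,150:500,::-1],snapshot("top")[120:320,220:440,::-1].repeat(2,0).repeat(2,1)]))
E
```

```text
position: [523.9, 45.2, 45.3]
contact_force: [-0.4, 0.0, 0.6]
position: [525.0, 45.3, 45.3]
contact_force: [-0.4, 0.6, 0.5]
position: [526.0, 45.3, 45.3]
contact_force: [-0.1, -0.0, 0.5]
position: [526.5, 45.4, 45.2]
contact_force: [-4.7, -1.1, 4.0]
position: [527.4, 45.4, 45.3]
contact_force: [-4.9, -1.1, 3.0]
```

View pics/w7.png

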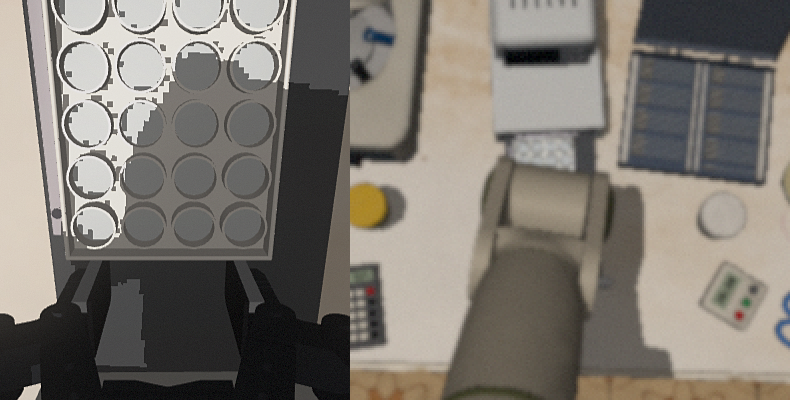

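The far rail was reached: the force stepped to about 5 N, the drawer breaking away by about 1 mm, with the near edge square. I'll re-seat gently against the left rail to be sure of both contacts.

```bash
python3 -m pendant '[[[-0.005,0,0],0,0.05],[[-0.007,0,0],0,0.05],[[0,0,-0.03],0,0.05],[[0,0,-0.03],0,0.05],[[0.024,0.0215,0],0,0.05],[[0.024,0.0215,0],0,0.05],[[0.024,0.0215,0],0,0.05],[[0,0,0],-6,0.05]]'|grep -E "pos"
python3 -m pendant '[[[0,0,0],-7,0.05],[[0,0,0],-7,0.05],[[0,0,0],-7,0.05],[[0,0,0],-7,0.05],[[0,0,0],-7,0.05],[[0,0,0],-7,0.05],[[0,0,0],-7,0.05],[[0,0,0],-7,0.05]]'>/dev/null
python3 -m pendant '[[[0,0,0],-7,0.05],[[0,0,0],-7,0.05],[[0,0,0],-7,0.05],[[0,0,0],-7,0.05],[[0,0,0],0,0.05]]'
python3 - <<'E'
from h import *
s=r.observe();R=yaw(s);print(np.arctan2(R[1,0],R[0,0]));p=s["position"]
print("ex,ey",p[0]*.9977+p[1]*.068,-.068*p[0]+.9977*p[1])
ci=camera_info("wrist");im=snapshot("wrist");np.savez("w8.npz",im=im,**ci)
E
```

```text
position: [595.4, -18.0, 105.6]
time_s: 11.58
position: [592.1, -14.6, 105.3]
eef_rot: [0.68, 0.733, 0.0, 0.0]
contact_force: [-1.0, 0.4, 0.6]
width: 0.585
grasp_force: 0.0
1.6462787758469999
ex,ey 589.728049131101 -54.79385560834855
```

```bash
python3 -m pendant '[[[0,0,0.02],0.3,0.05],[[0,0,0.02],0,0.05],[[0,0,0.015],0,0.05],[[0,0,0.005],0,0.05],[[0,0,0],0,0.05],[[0,0,0],0,0.05]]'|grep -E "pos|contact"
python3 -m pendant '[[[0.004,0,0],0,0.05],[[0.003,0,0],0,0.05],[[0.001,0,0],0,0.05]]'|grep -E "pos|contact"
for i in 1 2 3 ; do python3 -m pendant '[[[0.001,0,0],0,0.05]]'|grep -E "pos|contact";done
```

```text
position: [592.6, -14.6, 45.9]
contact_force: [-0.0, 0.5, -0.4]
position: [592.1, -6.0, 46.1]
contact_force: [-0.1, -0.7, 0.7]
position: [591.9, -5.3, 45.8]
contact_force: [-0.0, 1.2, -0.4]
position: [591.8, -4.4, 45.6]
contact_force: [0.2, -0.9, -0.0]
position: [591.7, -4.0, 45.6]
contact_force: [-0.0, -6.4, 2.0]
```

Contact came at the same place as before, so the plate is still flush on the left rail. One last gentle nudge, then over to the fascia front.

```bash
python3 -m pendant '[[[0.001,0,0],0,0.05]]'|grep -E "pos|contact"
python3 -m pendant '[[[-0.006,0,0],0,0.05],[[-0.008,0,0],0,0.05],[[0,0,-0.04],0,0.05],[[0,0,-0.04],0,0.05],[[0.011,-0.032,0],0,0.05],[[0.011,-0.032,0],0,0.05],[[0.011,-0.032,0],0,0.05],[[0.011,-0.032,0],0,0.05]]'>/dev/null
python3 -m pendant '[[[0.011,-0.032,0],0,0.05],[[0,0,0],7,0.05],[[0,0,0],7,0.05],[[0,0,0],7,0.05],[[0,0,0],7,0.05],[[0,0,0],7,0.05],[[0,0,0],7,0.05],[[0,0,0],7,0.05]]'>/dev/null
python3 -m pendant '[[[0,0,0],7,0.05],[[0,0,0],7,0.05],[[0,0,0],7,0.05],[[0,0,0],7,0.05],[[0,0,0],7,0.05],[[0,0,0],6,0.05],[[0,0,0],0,0.05]]'
python3 - <<'E'
from h import *
s=r.observe();R=yaw(s);print(np.arctan2(R[1,0],R[0,0]));p=s["position"]
print("ex,ey",p[0]*.9977+p[1]*.068,-.068*p[0]+.9977*p[1])
ci=camera_info("wrist");im=snapshot("wrist");np.savez("w9.npz",im=im,**ci);cv2.imwrite("pics/w9.png",im[...,::-1])
# brightness profile down column between fingers, plate near-edge and fascia edges
g=cv2.cvtColor(im,cv2.COLOR_RGB2GRAY).astype(int)
for c in(270,300,350):
    d=np.abs(np.diff(cv2.GaussianBlur(g[:,c:c+5].mean(1).astype(np.float32)[:,None],(1,3),0).ravel()));k=[i for i in range(1,398) if d[i]>10 and d[i]>=d[max(0,i-3):i+4].max()];print(c,[(i,int(g[i+3 if i<396 else i,c+2]),cast(ci,[(c+2,i)],58)[0].round(0)[:2].tolist(),cast(ci,[(c+2,i)],38)[0].round(0)[:2].tolist()) for i in k if i>30])
E
```

```text
position: [591.8, -3.8, 45.6]
contact_force: [-0.3, -10.8, -0.0]
time_s: 14.63
position: [429.3, 27.5, 125.3]
eef_rot: [1.0, 0.031, 0.0, -0.0]
contact_force: [-0.7, -0.8, -0.4]
width: 0.585
grasp_force: 0.0
0.06168261266161602
ex,ey 430.16921630396536 -1.7888074179927465
270 [(145, 42, [477.0, 54.0], [474.0, 56.0]), (152, 71, [474.0, 53.0], [470.0, 56.0]), (164, 153, [467.0, 53.0], [463.0, 56.0]), (178, 91, [460.0, 53.0], [455.0, 55.0]), (185, 186, [456.0, 53.0], [451.0, 55.0]), (288, 165, [393.0, 51.0], [381.0, 54.0]), (301, 45, [384.0, 51.0], [371.0, 53.0])]
300 [(143, 42, [479.0, 38.0], [477.0, 39.0]), (151, 68, [475.0, 38.0], [472.0, 38.0]), (164, 167, [468.0, 37.0], [464.0, 38.0]), (183, 100, [458.0, 37.0], [453.0, 37.0]), (192, 185, [453.0, 37.0], [447.0, 37.0]), (289, 151, [393.0, 34.0], [381.0, 34.0]), (302, 44, [385.0, 33.0], [372.0, 33.0]), (383, 12, [324.0, 30.0], [305.0, 30.0])]
350 [(72, 32, [516.0, 15.0], [517.0, 13.0]), (150, 67, [477.0, 12.0], [474.0, 10.0]), (183, 96, [460.0, 10.0], [455.0, 8.0]), (292, 87, [393.0, 4.0], [381.0, 1.0]), (305, 44, [384.0, 3.0], [371.0, 0.0]), (379, 8, [329.0, -2.0], [311.0, -5.0])]
```

```bash
python3 -m pendant '[[[0,0,0.03],-0.4,0.05],[[0,0,0.03],0,0.05],[[0,0,0.015],0,0.05],[[0,0,0.005],0,0.05],[[0.004,0,0],0,0.05],[[0.004,0,0],0,0.05],[[0.002,0,0],0,0.05],[[0,0,0],0,0.05]]'|grep -E "pos|contact"
for i in 1 2 3; do python3 -m pendant '[[[0.001,0,0],0,0.05],[[0.001,0,0],0,0.05],[[0.001,0,0],0,0.05]]'|grep -E "pos|contact";done
```

```text
position: [440.4, 28.3, 46.3]
contact_force: [-0.8, 0.8, 1.0]
position: [442.3, 28.7, 45.6]
contact_force: [-0.3, -0.0, 0.4]
position: [445.2, 28.9, 45.3]
contact_force: [0.0, -0.3, 0.3]
position: [447.5, 29.2, 45.2]
contact_force: [-5.7, 0.1, 4.2]
```

In contact with the fascia at 5.7 N, so now the long push.

```bash
python3 -m pendant '[[[0.001,0,0],0,0.05],[[0.002,0,0],0,0.05],[[0.002,0,0],0,0.05],[[0.003,0,0],0,0.05],[[0.003,0,0],0,0.05],[[0.004,0,0],0,0.05],[[0.004,0,0],0,0.05],[[0.004,0,0],0,0.05]]'|grep -E "pos|contact"
for i in 1 2 3 4; do python3 -m pendant '[[[0.004,0,0],0,0.05],[[0.004,0,0],0,0.05],[[0.004,0,0],0,0.05],[[0.004,0,0],0,0.05],[[0.004,0,0],0,0.05],[[0.004,0,0],0,0.05],[[0.004,0,0],0,0.05],[[0.004,0,0],0,0.05]]'|grep -E "pos|contact";done
python3 -m pendant '[[[0.004,0,0],0,0.05],[[0.004,0,0],0,0.05],[[0.003,0,0],0,0.05],[[0.003,0,0],0,0.05],[[0.003,0,0],0,0.05],[[0.003,0,0],0,0.05],[[0.002,0,0],0,0.05],[[0.002,0,0],0,0.05]]'|grep -E "pos|contact"
```

```text
position: [470.4, 31.0, 45.1]
contact_force: [-6.0, -0.1, 3.6]
position: [502.3, 33.5, 45.1]
contact_force: [-5.6, 1.6, 3.6]
position: [534.1, 36.0, 45.0]
contact_force: [-5.5, 1.6, 3.1]
position: [566.0, 38.4, 44.9]
contact_force: [-5.7, 2.2, 2.5]
position: [597.9, 40.8, 44.9]
contact_force: [-6.5, 2.7, 3.0]
position: [621.8, 42.6, 44.8]
contact_force: [-5.6, 2.6, 1.8]
```

```bash
python3 -m pendant '[[[0.002,0,0],0,0.05],[[0.002,0,0],0,0.05],[[0.002,0,0],0,0.05],[[0.002,0,0],0,0.05],[[0.002,0,0],0,0.05],[[0.002,0,0],0,0.05],[[0.002,0,0],0,0.05],[[0.002,0,0],0,0.05]]'|grep -E "pos|contact"
for i in 1 2 3 4 5; do python3 -m pendant '[[[0.001,0,0],0,0.05],[[0.001,0,0],0,0.05]]'|grep -E "pos|contact";done
```

```text
position: [637.8, 43.8, 44.8]
contact_force: [-6.2, 2.8, 2.0]
position: [639.7, 43.9, 44.8]
contact_force: [-3.8, 3.2, 2.2]
position: [641.7, 44.1, 44.8]
contact_force: [-5.5, 2.1, 2.0]
position: [643.7, 44.3, 44.8]
contact_force: [-5.8, 2.8, 2.1]
position: [643.9, 44.3, 44.7]
contact_force: [-23.5, 0.4, 12.1]
position: [644.0, 44.4, 44.7]
contact_force: [-36.3, -1.5, 21.0]
```

A hard stop was reached at 36 N, at the expected position for fully home. I'll back off and check the force and the fascia's place numerically.

```bash
python3 -m pendant '[[[-0.001,0,0],0,0.05],[[-0.002,0,0],0,0.05],[[-0.005,0,0],0,0.05],[[-0.015,0,0],0,0.05],[[-0.03,0,0],0,0.05],[[-0.03,0,0],0,0.05],[[0,0,-0.03],0,0.05],[[0,0,-0.03],0,0.05]]'|grep -E "pos|contact"
python3 -m pendant '[[[0,0,-0.04],0,0.05],[[0,0,-0.04],0,0.05],[[0,0,0],0,0.05],[[0,0,0],0,0.05],[[0,0,0],0,0.05]]'|grep -E "time|pos|contact"
python3 - <<'E'
from h import *
ci=camera_info("wrist");im=snapshot("wrist");g=cv2.cvtColor(im,cv2.COLOR_RGB2GRAY)
cv2.imwrite("pics/w10.png",im[...,::-1])
for ey in(-35,0,30):
    for ex in range(636,682,2):
        P=[[ex*.9977-ey*.068,ex*.068+ey*.9977,60]];u=proj(ci,P)[0].round().astype(int);
        print(g[u[1],u[0]] if 0<=u[0]<640 and 0<=u[1]<400 else '-',end=' ')
    print()
d=np.load("w1.npz");c1=dict(K=d["K"],rvec=d["rvec"],tvec=d["tvec"])
c=camera_info("top");a=cv2.imread("pics/top0.png",0).astype(int);b=cv2.cvtColor(snapshot("top"),cv2.COLOR_RGB2GRAY).astype(int)
for n,p in dict(cupR=(405,228),cupL=(227,223),timer=(412,266),calc=(223,273)).items():
    s=np.s_[p[1]-12:p[1]+13,p[0]-12:p[0]+13];print(n,np.abs(a[s]-b[s]).mean().round(1))
E
```

```text
position: [563.2, 37.9, 104.3]
contact_force: [1.2, -0.6, 1.0]
time_s: 22.68
position: [565.6, 37.8, 184.6]
contact_force: [0.0, -0.2, -0.5]
75 75 74 77 74 72 74 74 76 75 41 64 69 74 73 72 55 48 135 146 145 146 143 
148 147 148 147 145 148 146 145 147 43 59 126 144 143 145 131 51 119 140 146 147 147 146 
149 149 151 149 150 149 149 150 151 34 65 133 147 147 145 124 38 121 140 151 146 149 150 
cupR 6.7
cupL 5.8
timer 6.0
calc 4.7
```

The fascia's 12 mm band sits directly against the deck front, the neighbours are unmoved and the robot is clear, so I'll hand in.

```bash
python3 -c "
from cell import r
print(r.sign_off())"
```

```text
the job is handed in; nothing more can be done
None
```

I pushed the plate square into the stop corner, with contact felt on both rails, and closed the drawer to its hard stop. The cups, timer and calculator were not touched, and I handed the job in at about 23 s. The plate was out of view once the drawer was closed, so I could not check its final position.

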